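Close the label feeder's roller nip through the guard window and reset it

ROBOT

A 7-joint arm with a two-finger parallel gripper is mounted at the origin on the work surface. World frame = base frame: x ahead of the robot, y to its left, z up, the work surface at z = 0. Lengths are in m, angles in rad, forces in N, time in s.
With the tool pointing down it reaches from about 0.425 to 1.025 m from the base axis. Payload 9.4 kg.
Tool frame: the origin (TCP) lies at the very end of the fingers, on their centre line; the grasp point (between the pads) lies 19 mm behind it (env.hold_point_z is the distance from the TCP to the grasp point, in m); z points along the fingers, y is the line along which they close (so a half turn about z gives the same grasp; the last joint's range is limited). The gripper opens to 85 mm and grips with 20 to 120 N. Pads are 22 mm wide; open, the fingers measure 114 mm over their backs; the gripper's body (76 mm by 85 mm) begins 54 mm behind the grasp point. The pads swing forward as they close: fully open they stand 13 mm farther back than shut.
Start: joints at [1.136, 0.599, -0.003, 1.599, 0.002, 0.943, -0.08], TCP at [0.254, -0.679, 0.193] pointing down, gripper open.
Joint ranges: [-2.57, 2.57], [-0.35, 1.97], [-1.29, 1.29], [0.11, 2.56], [-1.05, 4.19], [0.11, 1.86], [-2.63, 2.63]. Speed limits (rad/s): [2.22, 2.22, 3.01, 3.01, 3.14, 3.14, 3.14].

INTERFACE

Orientations are given as a 3x3 rotation matrix whose columns are the frame's x, y, z axes.
In Python, from rig import env gives the robot as it stands.
- The arm moves only by the tool play_rows, never from a script. Its argument "increments" is a list of rows, each a list of 3 entries, a list of its own where there are three numbers: the gripper command: -1 is shut, 1 is fully open, values between are in proportion, then the shift along the tool's x, y, z in m, then the turn about the tool's z in rad. A call has 1 to 8 rows; each row is the pose to reach, as a shift and turn from the pose commanded when the call began, along the tool's axes at that moment; what a row does not reach only later rows make up. A row lasts 1/8 s, in which the tool goes at most 62.5 mm and 10.7 degrees, less where a joint would pass 70% of its speed; a pose out of reach is approached as far as the arm can. A call with a gripper value outside its range is refused whole. The fingers move at their own pace and stop on an object; "force" is the grip in N (left out, the last holds). Time passes only in rows, so rows that repeat a pose let the fingers close. It gives the time, the measured TCP pose, the force, the opening and the grip force at its end, in the units of the state.
- env.get_obs(): the state, without advancing time (a new reading comes with each control period).
- env.capture(name): name is "scene" or "top" or "wrist"; returns a dict with "frame" (384x512x3 uint8, blue, green, red), "z_map" (384x512 float32, m along the optical axis (not along the pixel's ray), 0 where there is no reading), "fx", "fy", "cx", "cy" (pixels), "camera_from_world" (4x4, takes a point from world to camera coordinates). Camera axes: x right, y down, z forward; pixel columns grow to the right and rows downward; lengths in m; the calibration is good to about 2 mm. A picture is of the moment at which its call begins.
- env.close_job(): hands the job in; it is judged then, once.
The state is a dict: "time_s": time; "joint_pos": joint angles; "qvel": joint speeds; "tau": joint torques, N m; "tool_pos": TCP position; "tool_rot": TCP orientation; "wrist_force": force on the tool from outside, world axes, zero at the start; "torque": the same for the moment, N m; "grip_width": finger opening in m; "grip_force": force on a finger pad.
Only numpy, scipy, OpenCV 4.12 (cv2) and the standard library are available. Lean on these libraries where they do the work, as an engineer would, in place of code of your own. Each camera call takes 0.05 s, during which the arm holds its last target. There are 200 camera calls.

TASK

The label feeder's rollers have just been cleaned and its nip still stands open: reach down through the yellow-rimmed window in the guard, press the orange lever pad all the way down with the fingertips so that the blue roller closes, and come back out, never touching the guard. Then press the green button on the push-button station fully in to reset the feeder, and let it go. Do not press the red emergency stop, and leave the loose things on the bench where they are.

Things in the scene. Friction and masses are not known exactly. Their poses are not given: they have to be found in the camera images.
- feeder: Label feeder, fixed to the bench for the run: white housing 300 x 270 mm (its x, y), top 90 mm above the bench, roller unit on top and a reel holder with two yellow discs that reaches 295 mm behind the origin (+x) and 185 mm high. Origin: centre of the housing's underside on the bench; own -x is the front, z up.
- nip_lever (a joint): Hinge of the nip arm inside the guard (blue pressure roller and lever in one). 0 = fully open (pad raised), 0.24 rad = fully closed at its stop (pad down, blue roller on the black roller). It starts between 0 and 0.06. It is stiff: friction keeps it wherever it is left; about 5 to 8 N straight down on the pad moves it, and it does not spring back.
- lever_pad (a point): Centre of the top face of the orange lever pad (40 mm along the feeder's y, 26 mm along its x, 8 mm thick) on the nip arm; it turns with the arm. The hinge axis is parallel to the feeder's y, 45 mm behind the feeder's origin and 155 mm above the bench; the pad's point lies 120 mm ahead (-x) of the axis and 15 mm above it when closed, so closed it is at feeder x = -75 mm, 170 mm above the bench. Open it is 198 mm above the bench at feeder x = -68 mm.
- guard: The guard, fixed over the roller unit: aluminium-profile frame, clear panels all round and a clear roof 260 x 250 mm with one opening, the window, rimmed in yellow. Origin on the housing's top (90 mm above the bench); axes nearly parallel to the feeder's. Its yellow rim is its highest part, 212 mm above the bench. Nothing of it may be touched.
- window (a point): Centre of the guard's window, level with the top of the yellow rim (212 mm above the bench). The clear opening is 76 mm along the guard's x and 90 mm along its y, 8 mm deep at the rim (each rim bar 12 mm wide); axes as the guard's, z up. The pad lies below it within about 9 mm of its centre along x and 8 mm along y.
- green_button (a joint): Push travel of the green button: 0 = out, 0.006 m = fully in; about 1.5 N to start and 5 N fully in; springs back.
- green_button_top (a point): Centre of the top of the green button, 30 mm diameter, 80 mm above the bench, standing 10 mm proud of a steel collar of 46 mm diameter; it is pressed straight down. It sits on the push-button station, a fixed pale box 78 x 170 mm, 58 mm high, which may stand on either side of the feeder, 84 mm along the box from the emergency stop.
- estop (a joint): Push travel of the red emergency stop: 0 = out (ready), 0.005 m = in. Must not be pressed.
- estop_top (a point): Centre of the top of the red mushroom emergency stop, 40 mm diameter on a yellow disc, 93 mm above the bench, on the same station as the green button.
- part_tray_center (a point): Bystander: the loose blue component tray, 140 x 200 x 22 mm, centre.
- scissors_center (a point): Bystander: the loose red-handled scissors, 160 mm long, lying flat, 8 mm thick, at the pivot.
- cleaner_center (a point): Bystander: the loose white cleaner bottle with a blue cap, 60 mm diameter, 160 mm tall, half-way up.
- label_roll_center (a point): Bystander: the loose white roll of labels, 100 mm diameter, 60 mm high, lying on its flat side, centre.
- pink_roll_center (a point): Bystander: the loose pink roll of labels, 90 mm diameter, 50 mm high, lying on its flat side, centre.
- tape_center (a point): Bystander: the loose amber roll of tape, 90 mm diameter, 24 mm high, centre.
There are look-alikes about, which are no part of the job. What is shaped like the part that bears green_button but pink is not meant.

How it is judged:
By the outcome, as a careful person would: the job done as asked, in the order asked, and still so for the second after the job is handed in, with the robot touching nothing.
It also fails if it takes over 48 s, if anything falls off the work surface, if the arm or the gripper's body presses on something with over 40 N, if the wrist force passes 120 N, or if a joint passes its speed limit or range.

## Working session

There is one attempt and no reset: what is moved stays moved. The work goes in short steps, Python scripts to look and compute and a tool call to move; the robot and the scene stay as the last step left them, time stands still between calls to the robot, and variables do not carry over. Pictures are saved under pics/ and viewed, at most 10 in all, crops included, and the job is handed in when it is done.

Besides the shell and the picture viewer there is one more tool, called by a JSON object that holds its "fn" and its "kwargs", one argument or row to a line. play_rows: Moves the arm, as the interface text tells. Its arguments: {"type":"object","properties":{"increments":{"type":"array"},"force":{"type":"number"}},"required":["increments"]}

```bash
mkdir -p pics
cat > h.py <<'E'
import numpy as np, cv2
from rig import env
def cap(n):
    c=env.capture(n); c['T']=np.linalg.inv(c['camera_from_world']); return c
def xyz(c):
    z=c['z_map']; v,u=np.mgrid[:z.shape[0],:z.shape[1]]
    P=np.stack([(u-c['cx'])/c['fx']*z,(v-c['cy'])/c['fy']*z,z],-1)
    return P@c['T'][:3,:3].T+c['T'][:3,3]
def ray(c,u,v,h):
    d=c['T'][:3,:3]@np.array([(u-c['cx'])/c['fx'],(v-c['cy'])/c['fy'],1]); o=c['T'][:3,3]
    return o+d*(h-o[2])/d[2]
E
python3 - <<'E'
from h import *
for n in('scene','top'):
    c=cap(n); np.savez('pics/'+n,**c); cv2.imwrite(f'pics/{n}1.png',cv2.resize(c['frame'],(800,600)))
    print(n,c['T'].round(3).tolist(),c['fx'])
o=env.get_obs();print(o['tool_rot'],o['tool_pos'],o['time_s'],o['wrist_force'],o['grip_width'])
E
```

```text
scene [[-0.579, 0.533, -0.617, 1.354], [0.815, 0.389, -0.429, 0.59], [0.011, -0.751, -0.66, 1.042], [0.0, 0.0, 0.0, 1.0]] 392.3506574679296
top [[0.014, -0.989, 0.146, 0.345], [-1.0, -0.014, -0.004, 0.005], [0.006, -0.146, -0.989, 1.397], [0.0, 0.0, 0.0, 1.0]] 361.7827525056002
[[ 9.36659605e-01  3.50240572e-01 -5.70678021e-04]
 [ 3.50241024e-01 -9.36658773e-01  1.25225850e-03]
 [-9.59388422e-05 -1.37281480e-03 -9.99999053e-01]] [ 0.25372762 -0.67866699  0.19239509] 0.1 [ 0.09286752 -0.32284511  0.11048314] 0.08571716125073635
```

View pics/scene1.png

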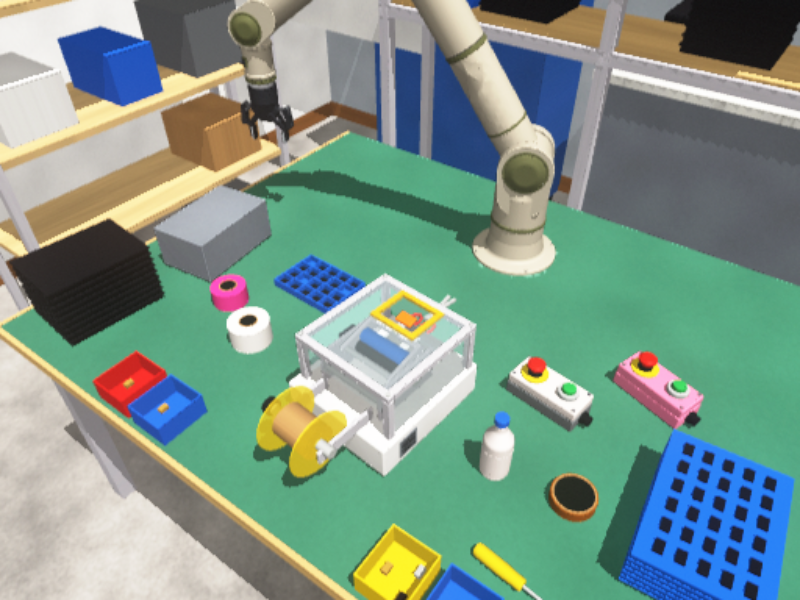

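View pics/top1.png

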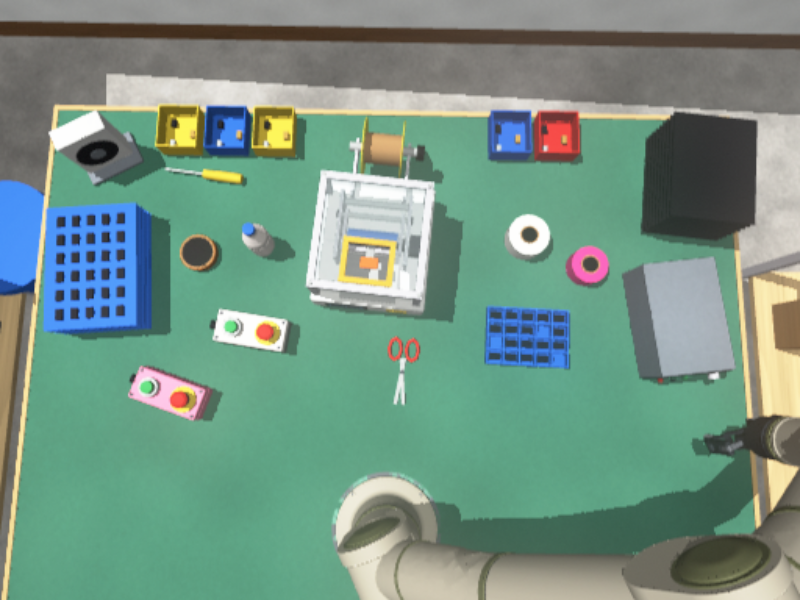

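The scene view shows the guard with its yellow rim at about (405,315). In the top view the rim is at (368,262), the orange pad at (370,264), and the white station has green at (232,327) and red at (265,332). The pink station at (168,392) is the decoy. I'll measure these by colour.

Run:
```python
from h import *
def blobs(hsv,lo,hi,roi):
    m=cv2.inRange(hsv,lo,hi); k=np.zeros_like(m); x0,y0,x1,y1=roi; k[y0:y1,x0:x1]=m[y0:y1,x0:x1]; return k
R={'top':{'Y':(205,140,265,195),'G':(139,200,158,218),'R':(160,200,182,222)},
   'scene':{'Y':(235,180,290,220),'G':(355,240,373,258),'R':(332,226,352,245)}}
for n in R:
    c=np.load(f'pics/{n}.npz'); hsv=cv2.cvtColor(c['frame'],cv2.COLOR_BGR2HSV)
    for nm,lo,hi,h,key in [('rim',(20,120,120),(33,255,255),.212,'Y'),('pad',(5,140,120),(17,255,255),.195,'Y'),('green',(50,130,80),(80,255,255),.08,'G'),('red',(0,180,100),(5,255,255),.093,'R')]:
        m=blobs(hsv,lo,hi,R[n][key])
        v,u=np.nonzero(m); P=xyz(c)[m>0]
        print(n,nm,len(u),u.mean().round(1),v.mean().round(1),ray(c,u.mean(),v.mean(),h).round(4),'depth med',np.median(P,0).round(4), 'zrange',np.percentile(P[:,2],[10,90]).round(3))
        if nm=='rim':
            Q=np.array([ray(c,a,b,h)[:2] for a,b in zip(u,v)]).astype(np.float32)
            hull=cv2.minAreaRect(Q); print('   rect',hull)
        if nm=='pad':
            Q=P[:,:2].astype(np.float32); print('   ',cv2.minAreaRect(Q))
```

```text
top rim 384 234.3 166.8 [0.5974 0.0517 0.212 ] depth med [0.5975 0.0519 0.2117] zrange [0.208 0.215]
   rect ((0.5968778133392334, 0.050712402909994125), (0.11266344785690308, 0.09832385927438736), 84.51996612548828)
top pad 70 235.7 168.0 [0.5969 0.0476 0.195 ] depth med [0.596  0.0467 0.1977] zrange [0.194 0.202]
    ((0.5970446467399597, 0.047549568116664886), (0.03765380010008812, 0.021040020510554314), 83.11182403564453)
top green 34 147.4 208.5 [0.4655 0.3708 0.08  ] depth med [0.4655 0.3711 0.0791] zrange [0.077 0.083]<stdin>:11: RuntimeWarning: Mean of empty slice.
  ret = ret.dtype.type(ret / rcount)
  return _methods._mean(a, axis=axis, dtype=dtype,
  ret = um.true_divide(
Traceback (most recent call last):
IndexError: index -1 is out of bounds for axis 0 with size 0
```

{"fn": "play_rows", "kwargs": {
  "increments": [
    [-1, [0, 0, -0.05], 0],
    [-1, [0, 0, -0.1], 0],
    [-1, [0, 0, -0.16], 0],
    [-1, [0.04, -0.04, -0.16], 0.09],
    [-1, [0.08, -0.08, -0.16], 0.18],
    [-1, [0.12, -0.12, -0.16], 0.27],
    [-1, [0.16, -0.16, -0.16], 0.36],
    [-1, [0.2, -0.2, -0.16], 0.454]
  ],
  "force": 40
}}

```text
time_s: 1.1
tool_pos: [0.3716, -0.4198, 0.353]
tool_rot: [[0.995, -0.099, -0.0], [-0.099, -0.995, 0.0], [-0.0, -0.0, -1.0]]
wrist_force: [1.4, 0.2, -0.2]
grip_width: 0.0
grip_force: 0.0
```

```bash
cat >> h.py <<'E'
def togo(p,yaw=None):
    o=env.get_obs(); R=np.array(o['tool_rot']); 
    print('t',o['time_s'],'pos',np.round(o['tool_pos'],4),'F',np.round(o['wrist_force'],1),'w',round(o['grip_width'],4),'ydir',np.degrees(np.arctan2(R[1,1],R[0,1])).round(1),'toolshift',(R.T@(np.array(p)-o['tool_pos'])).round(4))
E
python3 -c "
from h import *
togo([.597,.049,.33])"
```

```text
t 1.1 pos [ 0.3716 -0.4198  0.353 ] F [ 1.4  0.2 -0.2] w 0.0 ydir -95.7 toolshift [ 0.1779 -0.4888  0.0231]
```

{"fn": "play_rows", "kwargs": {
  "increments": [
    [-1, [0.018, -0.05, 0], 0],
    [-1, [0.036, -0.1, 0], 0],
    [-1, [0.057, -0.155, 0], 0],
    [-1, [0.078, -0.21, 0], 0],
    [-1, [0.098, -0.265, 0], 0],
    [-1, [0.118, -0.32, 0], 0],
    [-1, [0.138, -0.38, 0], 0],
    [-1, [0.155, -0.43, 0], 0]
  ]
}}

```text
time_s: 2.1
tool_pos: [0.5672, -0.0062, 0.353]
tool_rot: [[0.995, -0.095, -0.0], [-0.095, -0.995, 0.0], [-0.0, -0.0, -1.0]]
wrist_force: [0.8, -0.6, -0.4]
grip_width: 0.0005
grip_force: 0.0
```

{"fn": "play_rows", "kwargs": {
  "increments": [
    [-1, [0.012, -0.032, 0], 0],
    [-1, [0.023, -0.06, 0], 0],
    [-1, [0.023, -0.06, 0], 0],
    [-1, [0.023, -0.06, 0], 0]
  ]
}}

```text
time_s: 2.6
tool_pos: [0.595, 0.0481, 0.3528]
tool_rot: [[0.995, -0.097, -0.001], [-0.097, -0.995, -0.001], [-0.001, 0.001, -1.0]]
wrist_force: [-0.2, -0.4, -0.9]
grip_width: -0.0002
grip_force: 0.0
```

Run:
```python
from h import *
togo([.597,.049,.33])
for n in('wrist','scene'):
    c=cap(n); np.savez(f'pics/{n}2',**c)
    cv2.imwrite(f'pics/{n}2.png',c['frame'])
```

```text
t 2.6 pos [0.595  0.0481 0.3528] F [-0.2 -0.4 -0.9] w -0.0002 ydir -95.5 toolshift [ 0.0019 -0.0011  0.0228]
```

View pics/wrist2.png

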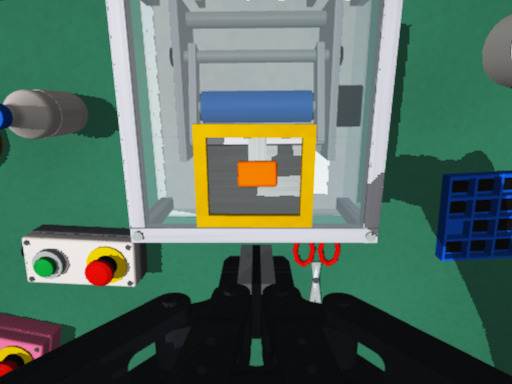

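The wrist view shows the rim at (193–316, 124–227) with its edges parallel to the image axes, so the yaw is right. The orange pad is at (257,174), and the white station's green button is at (45,264). Next I'll refine the positions and profile the closed fingers for clearance.

Run:
```python
from h import *
c=np.load('pics/wrist2.npz'); hsv=cv2.cvtColor(c['frame'],cv2.COLOR_BGR2HSV)
def msk(lo,hi,roi):
    m=cv2.inRange(hsv,lo,hi);k=np.zeros_like(m);x0,y0,x1,y1=roi;k[y0:y1,x0:x1]=m[y0:y1,x0:x1];return k
P=xyz(c)
m=msk((20,120,120),(33,255,255),(180,110,330,240))
Q=np.array([ray(c,u,v,.212)[:2] for v,u in np.argwhere(m>0)],np.float32); print('rim',cv2.minAreaRect(Q),np.median(P[m>0],0))
m=msk((5,140,120),(17,255,255),(210,140,300,215)); z=np.median(P[m>0][:,2]);
Q=np.array([ray(c,u,v,z)[:2] for v,u in np.argwhere(m>0)],np.float32); print('pad',z,cv2.minAreaRect(Q),np.median(P[m>0],0))
m=msk((50,150,60),(80,255,255),(30,250,62,280)); v,u=np.nonzero(m); print('green',ray(c,u.mean(),v.mean(),.08),np.median(P[m>0],0),len(u))
m=msk((0,180,100),(6,255,255),(80,255,115,290)); v,u=np.nonzero(m); print('red',ray(c,u.mean(),v.mean(),.093),np.median(P[m>0],0),len(u))
o=env.get_obs();R=np.array(o['tool_rot']);L=(P-o['tool_pos'])@R
g=(c['z_map']>0)&(L[...,2]<.01)&(L[...,2]>-.14)&(abs(L[...,0])<.1)&(abs(L[...,1])<.1)
for a in range(-14,1):
    s=L[g&(abs(L[...,2]-a*.01)<.005)]
    if len(s): print(a*10,len(s),(s[:,:2].min(0)*1000).round(),(s[:,:2].max(0)*1000).round())
```

```text
rim ((0.5963210463523865, 0.04805140569806099), (0.11497223377227783, 0.10038481652736664), 84.41556549072266) [0.6036848  0.04691165 0.21330109]
pad 0.19869939989314128 ((0.5973275899887085, 0.04554988816380501), (0.0390440858900547, 0.02523740753531456), 84.43428802490234) [0.59765107 0.04565636 0.1986994 ]
green [0.46615677 0.3691622  0.08      ] [0.46624505 0.36869226 0.08099285] 284
red [0.45502959 0.284443   0.093     ] [0.4551596  0.2844004  0.09287588] 521
-130 541 [ 16. -17.] [18. 19.]
-120 8073 [  6. -56.] [18. 58.]
-110 9222 [ -1. -53.] [18. 55.]
-100 6881 [ -9. -46.] [17. 47.]
-90 5506 [-13. -37.] [14. 39.]
-80 1670 [-12. -29.] [14. 31.]
-70 686 [  6. -13.] [12. 14.]
-60 797 [  6. -13.] [12. 14.]
-50 585 [  6. -13.] [12. 14.]
-40 53 [10. -6.] [11.  7.]
```

{"fn": "play_rows", "kwargs": {
  "increments": [
    [-1, [0, 0.002, 0.04], 0],
    [-1, [0, 0.002, 0.08], 0],
    [-1, [0, 0.002, 0.11], 0],
    [-1, [0, 0.002, 0.13], 0],
    [-1, [0, 0.002, 0.145], 0],
    [-1, [0, 0.002, 0.153], 0],
    [-1, [0, 0.002, 0.159], 0],
    [-1, [0, 0.002, 0.165], 0]
  ]
}}

```text
time_s: 3.7
tool_pos: [0.5956, 0.0469, 0.1884]
tool_rot: [[0.995, -0.096, 0.001], [-0.096, -0.995, 0.0], [0.001, -0.0, -1.0]]
wrist_force: [-0.5, -0.6, -0.8]
grip_width: -0.0002
grip_force: 0.0
```

{"fn": "play_rows", "kwargs": {
  "increments": [
    [-1, [0, 0, 0.003], 0],
    [-1, [0, 0, 0.006], 0],
    [-1, [0, 0, 0.009], 0],
    [-1, [0, 0, 0.012], 0],
    [-1, [0, 0, 0.014], 0],
    [-1, [0, 0, 0.014], 0]
  ]
}}

```text
time_s: 4.45
tool_pos: [0.5951, 0.0469, 0.174]
tool_rot: [[0.995, -0.096, -0.0], [-0.096, -0.995, -0.0], [-0.0, 0.0, -1.0]]
wrist_force: [0.8, -0.2, -0.4]
grip_width: -0.0001
grip_force: 0.0
```

Run:
```python
from h import *
togo([.595,.046,.17])
c=cap('scene');w=cap('wrist')
a=cv2.resize(c['frame'][150:300,170:320],(600,600)); b=w['frame'][100:300,130:390]
cv2.imwrite('pics/s3.png',a)
P=xyz(w);hsv=cv2.cvtColor(w['frame'],cv2.COLOR_BGR2HSV);m=cv2.inRange(hsv,(5,140,120),(17,255,255))
for n,cc in(('wrist',w),('scene',c),('top',cap('top'))):
    P=xyz(cc);hsv=cv2.cvtColor(cc['frame'],cv2.COLOR_BGR2HSV);m=cv2.inRange(hsv,(5,140,120),(17,255,255))>0
    m&=(abs(P[...,0]-.595)<.04)&(abs(P[...,1]-.046)<.04)&(P[...,2]>.15)
    print(n,m.sum(),np.median(P[m],0) if m.any() else '',np.percentile(P[m][:,2],[10,90]) if m.any() else '')
```

```text
t 4.45 pos [0.5951 0.0469 0.174 ] F [ 0.8 -0.2 -0.4] w -0.0001 ydir -95.5 toolshift [-0.0001  0.0009  0.004 ]
wrist 2645 [0.60225926 0.04506536 0.19765814] [0.19536706 0.19969002]
scene 60 [0.59888484 0.04885869 0.19802626] [0.19291561 0.20070051]
top 0
```

View pics/s3.png

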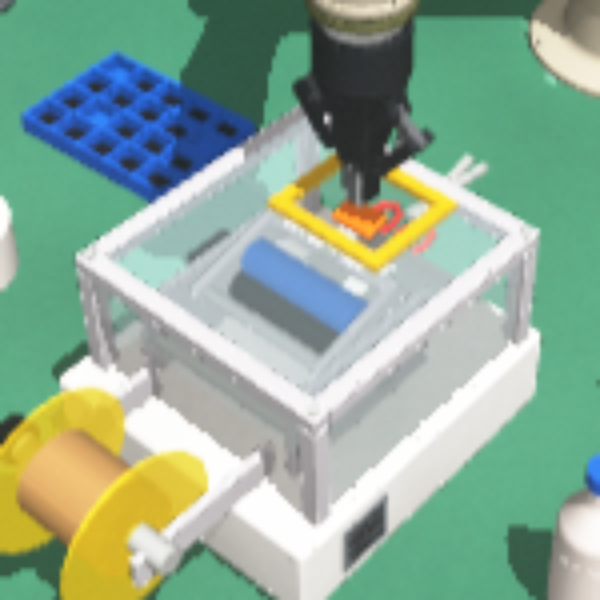

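The crop shows the shut fingertips at about (360,195), just above or touching the orange pad at (358,215). The pad is still raised at z ≈ 0.198 and there is no force, although the reported TCP is 0.174. I'll measure where the tip really is.

Run:
```python
from h import *
o=env.get_obs();R=np.array(o['tool_rot'])
for n in('scene','wrist'):
    c=cap(n);P=xyz(c);L=(P-o['tool_pos'])@R; hsv=cv2.cvtColor(c['frame'],cv2.COLOR_BGR2HSV)
    g=(c['z_map']>0)&(hsv[...,1]<110)&(hsv[...,2]<140)&(abs(L[...,0])<.03)&(abs(L[...,1])<.025)&(L[...,2]<.02)&(L[...,2]>-.1)
    print(n)
    for a in range(-100,20,5):
        s=L[g&(abs(L[...,2]*1000-a)<2.5)]
        if len(s): print(a,len(s),(np.percentile(s[:,:2],[5,95],axis=0)*1000).round().tolist())
    if n=='wrist': cv2.imwrite('pics/w4.png',cv2.resize(c['frame'][120:384,100:420],(800,600)))
```

```text
scene
-100 4 [[10.0, -15.0], [13.0, 4.0]]
-95 17 [[-9.0, -20.0], [12.0, 18.0]]
-90 23 [[-7.0, -22.0], [13.0, 22.0]]
-85 15 [[7.0, -18.0], [13.0, 13.0]]
-80 6 [[6.0, -12.0], [12.0, 4.0]]
-75 7 [[7.0, -13.0], [13.0, 5.0]]
-70 8 [[3.0, -11.0], [11.0, 5.0]]
-65 9 [[-3.0, -14.0], [12.0, 6.0]]
-60 11 [[-5.0, -16.0], [11.0, 1.0]]
-55 9 [[4.0, -13.0], [12.0, 5.0]]
-50 8 [[-4.0, -14.0], [8.0, 0.0]]
-45 5 [[7.0, -10.0], [11.0, 3.0]]
-40 1 [[2.0, -3.0], [2.0, -3.0]]
wrist
-100 274 [[7.0, -25.0], [12.0, 11.0]]
-95 2407 [[-2.0, -24.0], [12.0, 24.0]]
-90 1668 [[-8.0, -23.0], [13.0, 22.0]]
-85 1391 [[-4.0, -19.0], [13.0, 20.0]]
-80 385 [[-1.0, -16.0], [13.0, 18.0]]
-75 773 [[-9.0, -3.0], [11.0, 6.0]]
-70 353 [[7.0, -11.0], [11.0, 13.0]]
-65 450 [[6.0, -11.0], [11.0, 14.0]]
-60 379 [[6.0, -11.0], [11.0, 13.0]]
-55 357 [[6.0, -11.0], [11.0, 13.0]]
-50 282 [[6.0, -10.0], [11.0, 13.0]]
-45 136 [[6.0, -8.0], [11.0, 11.0]]
-25 30 [[-9.0, -19.0], [3.0, 9.0]]
-15 4 [[14.0, -5.0], [14.0, 10.0]]
-10 32 [[29.0, -24.0], [30.0, -9.0]]
-5 1 [[29.0, -18.0], [29.0, -18.0]]
```

View pics/w4.png

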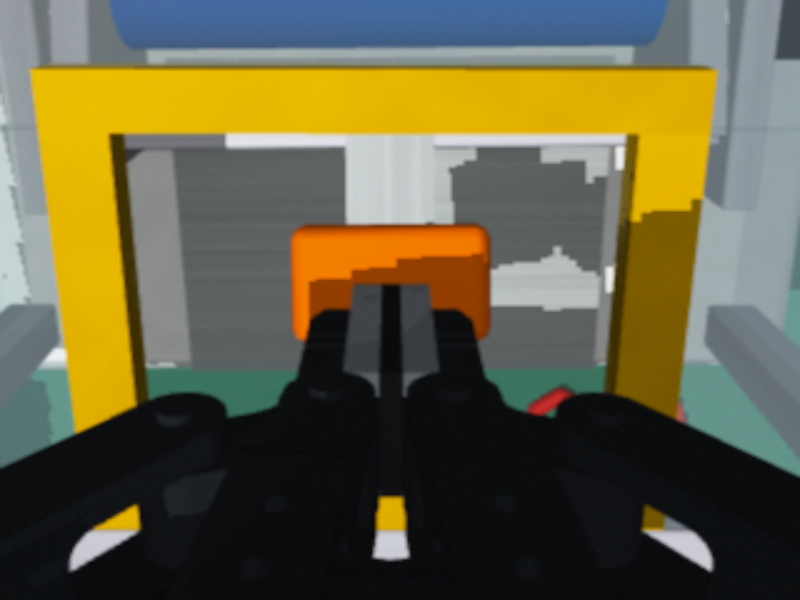

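Both cameras put the real fingertip about 42 mm above the reported TCP, and the body is offset by the same amount. I'll work from the measured tip, at z_reported + 0.042, and descend gently while watching the force.

{"fn": "play_rows", "kwargs": {
  "increments": [
    [-1, [0, 0.001, 0.005], 0],
    [-1, [0, 0.001, 0.01], 0],
    [-1, [0, 0.001, 0.014], 0],
    [-1, [0, 0.001, 0.018], 0],
    [-1, [0, 0.001, 0.021], 0],
    [-1, [0, 0.001, 0.024], 0]
  ]
}}

```text
time_s: 5.45
tool_pos: [0.5943, 0.0461, 0.1502]
tool_rot: [[0.995, -0.096, -0.001], [-0.096, -0.995, -0.0], [-0.001, 0.0, -1.0]]
wrist_force: [-4.9, 0.1, 6.6]
grip_width: -0.0
grip_force: 3.3
```

{"fn": "play_rows", "kwargs": {
  "increments": [
    [-1, [0, 0, 0.003], 0],
    [-1, [0, 0, 0.006], 0],
    [-1, [0, 0, 0.009], 0],
    [-1, [0, 0, 0.012], 0]
  ]
}}

```text
time_s: 5.95
tool_pos: [0.5939, 0.0461, 0.1381]
tool_rot: [[0.995, -0.096, -0.002], [-0.096, -0.995, -0.0], [-0.002, 0.0, -1.0]]
wrist_force: [-5.6, 1.0, 7.3]
grip_width: -0.0004
grip_force: 3.4
```

{"fn": "play_rows", "kwargs": {
  "increments": [
    [-1, [0, 0, 0.003], 0],
    [-1, [0, 0, 0.006], 0],
    [-1, [0, 0, 0.008], 0],
    [-1, [0, 0, 0.01], 0]
  ]
}}

```text
time_s: 6.45
tool_pos: [0.5938, 0.0462, 0.1314]
tool_rot: [[0.995, -0.096, -0.001], [-0.096, -0.995, -0.001], [-0.001, 0.001, -1.0]]
wrist_force: [-21.1, -2.5, 58.0]
grip_width: 0.0003
grip_force: 28.9
```

{"fn": "play_rows", "kwargs": {
  "increments": [
    [-1, [0, 0, 0.001], 0],
    [-1, [0, 0, 0.002], 0],
    [-1, [0, 0, 0.002], 0]
  ]
}}

```text
time_s: 6.82
tool_pos: [0.5939, 0.0462, 0.1314]
tool_rot: [[0.995, -0.096, 0.001], [-0.096, -0.995, -0.001], [0.001, 0.001, -1.0]]
wrist_force: [-22.6, -2.1, 61.2]
grip_width: 0.0002
grip_force: 30.5
```

The force jumped at a hard stop. I'll back out and check the pad height.

{"fn": "play_rows", "kwargs": {
  "increments": [
    [-1, [0, 0, -0.01], 0],
    [-1, [0, 0, -0.03], 0],
    [-1, [0, 0, -0.06], 0],
    [-1, [0, 0, -0.1], 0],
    [-1, [0, 0, -0.15], 0],
    [-1, [0, 0, -0.2], 0],
    [-1, [0, 0, -0.2], 0],
    [-1, [0, 0, -0.2], 0]
  ]
}}

```text
time_s: 7.82
tool_pos: [0.5947, 0.0458, 0.3254]
tool_rot: [[0.995, -0.096, -0.001], [-0.096, -0.995, -0.0], [-0.001, 0.0, -1.0]]
wrist_force: [-0.7, 0.4, -1.9]
grip_width: 0.0002
grip_force: 0.0
```

Run:
```python
from h import *
togo([.466,.369,.33])
c=cap('wrist');P=xyz(c);hsv=cv2.cvtColor(c['frame'],cv2.COLOR_BGR2HSV)
q=(abs(P[...,0]-.592)<.05)&(abs(P[...,1]-.046)<.05)&(P[...,2]>.15)
m=(cv2.inRange(hsv,(5,140,120),(17,255,255))>0)&q; print('pad',np.median(P[m],0),np.percentile(P[m][:,2],[10,90]))
v,u=np.nonzero(m);print(ray(c,u.mean(),v.mean(),.17))
m=(cv2.inRange(hsv,(20,120,120),(33,255,255))>0)&q;print('rim z',np.median(P[m][:,2]))
m=(cv2.inRange(hsv,(50,150,60),(80,255,255))>0)&(np.hypot(P[...,0]-.466,P[...,1]-.37)<.03)&(P[...,2]>.06)
v,u=np.nonzero(m);print('green',len(u),ray(c,u.mean(),v.mean(),.08) if len(u) else '')
cv2.imwrite('pics/w5.png',c['frame'])
```

```text
t 7.825 pos [0.5947 0.0458 0.3254] F [-0.7  0.4 -1.9] w 0.0002 ydir -95.5 toolshift [-0.1592 -0.3093 -0.0046]
pad [0.59182301 0.04585369 0.17117185] [0.1698268  0.17212629]
[0.59151823 0.0458736  0.17      ]
rim z 0.21332604442284653
green 308 [0.46593437 0.36940398 0.08      ]
```

View pics/w5.png

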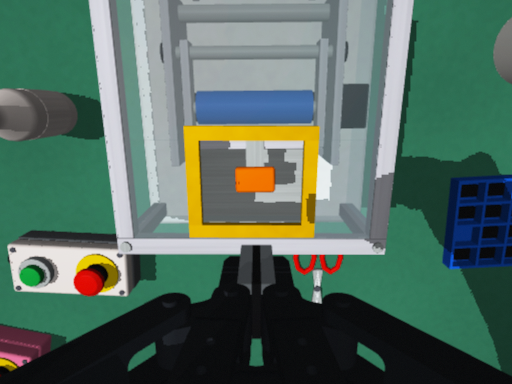

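The wrist view shows the pad at (255,180) at z = 0.171, which is closed, with the rim reading 1.3 mm high. The green button is at (32,275), world (0.466, 0.369), matching the earlier measurements. Next I'll move over it.

{"fn": "play_rows", "kwargs": {
  "increments": [
    [-1, [-0.025, -0.045, 0], 0],
    [-1, [-0.05, -0.095, 0], 0],
    [-1, [-0.075, -0.145, 0], 0],
    [-1, [-0.1, -0.195, 0], 0],
    [-1, [-0.125, -0.245, 0], 0],
    [-1, [-0.15, -0.29, 0], 0],
    [-1, [-0.16, -0.31, 0], 0],
    [-1, [-0.16, -0.31, 0], 0]
  ]
}}

```text
time_s: 8.88
tool_pos: [0.464, 0.3714, 0.3244]
tool_rot: [[0.996, -0.092, -0.003], [-0.092, -0.996, -0.001], [-0.003, 0.001, -1.0]]
wrist_force: [0.6, -0.6, -0.3]
grip_width: 0.0
grip_force: 0.0
```

```bash
python3 -c "
from h import *
togo([.466,.369,.04])
c=cap('wrist');P=xyz(c);hsv=cv2.cvtColor(c['frame'],cv2.COLOR_BGR2HSV)
m=(cv2.inRange(hsv,(50,150,60),(80,255,255))>0)&(np.hypot(P[...,0]-.466,P[...,1]-.37)<.03)&(P[...,2]>.06)
v,u=np.nonzero(m);print('green',len(u),ray(c,u.mean(),v.mean(),.08),np.median(P[m],0))
"
```

```text
t 8.875 pos [0.464  0.3714 0.3244] F [ 0.6 -0.6 -0.3] w 0.0 ydir -95.3 toolshift [0.0029 0.0018 0.2844]
green 411 [0.46550848 0.37014078 0.08      ] [0.46566567 0.37016049 0.08123965]
```

Descending towards the tip-contact height, which is about z_rep 0.040.

{"fn": "play_rows", "kwargs": {
  "increments": [
    [-1, [0.002, 0.001, 0.05], 0],
    [-1, [0.002, 0.001, 0.1], 0],
    [-1, [0.002, 0.001, 0.15], 0],
    [-1, [0.002, 0.001, 0.2], 0],
    [-1, [0.002, 0.001, 0.24], 0],
    [-1, [0.002, 0.001, 0.26], 0],
    [-1, [0.002, 0.001, 0.272], 0],
    [-1, [0.002, 0.001, 0.276], 0]
  ]
}}

```text
time_s: 9.93
tool_pos: [0.4679, 0.3677, 0.0496]
tool_rot: [[0.995, -0.097, -0.0], [-0.097, -0.995, -0.001], [-0.0, 0.001, -1.0]]
wrist_force: [0.4, -0.4, -0.2]
grip_width: -0.0001
grip_force: 0.0
```

{"fn": "play_rows", "kwargs": {
  "increments": [
    [-1, [0, 0, 0.003], 0],
    [-1, [0, 0, 0.006], 0],
    [-1, [0, 0, 0.009], 0],
    [-1, [0, 0, 0.012], 0]
  ]
}}

```text
time_s: 10.42
tool_pos: [0.4678, 0.3689, 0.0384]
tool_rot: [[0.995, -0.096, 0.001], [-0.096, -0.995, 0.0], [0.001, -0.001, -1.0]]
wrist_force: [-0.6, -1.2, 3.0]
grip_width: 0.0004
grip_force: 1.7
```

{"fn": "play_rows", "kwargs": {
  "increments": [
    [-1, [-0.001, 0, 0.002], 0],
    [-1, [-0.001, 0, 0.004], 0],
    [-1, [-0.001, 0, 0.005], 0],
    [-1, [-0.001, 0, 0.006], 0],
    [-1, [-0.001, 0, 0.006], 0]
  ]
}}

```text
time_s: 11.05
tool_pos: [0.4677, 0.3691, 0.0354]
tool_rot: [[0.995, -0.097, 0.003], [-0.097, -0.995, 0.001], [0.003, -0.002, -1.0]]
wrist_force: [-4.2, -6.4, 38.1]
grip_width: -0.0001
grip_force: 18.9
```

The force is 38 N against the stop, so the button is fully in. I'll release it and check.

{"fn": "play_rows", "kwargs": {
  "increments": [
    [-1, [0, 0, -0.01], 0],
    [-1, [0, 0, -0.03], 0],
    [-1, [0, 0, -0.07], 0],
    [-1, [0, 0, -0.12], 0],
    [-1, [0, 0, -0.17], 0],
    [-1, [0, 0, -0.22], 0],
    [-1, [0, 0, -0.22], 0],
    [-1, [0, 0, -0.22], 0]
  ]
}}

```text
time_s: 12.05
tool_pos: [0.4659, 0.3684, 0.2515]
tool_rot: [[0.995, -0.096, -0.001], [-0.096, -0.995, -0.001], [-0.001, 0.001, -1.0]]
wrist_force: [-1.3, -0.2, -0.4]
grip_width: -0.0003
grip_force: 0.0
```

Run:
```python
from h import *
togo([.466,.369,.25])
for n in('wrist','scene'):
    c=cap(n);P=xyz(c);hsv=cv2.cvtColor(c['frame'],cv2.COLOR_BGR2HSV)
    def f(nm,lo,hi,x,y,z0):
        m=(cv2.inRange(hsv,lo,hi)>0)&(np.hypot(P[...,0]-x,P[...,1]-y)<.03)&(P[...,2]>z0); print(n,nm,m.sum(),np.median(P[m],0).round(4) if m.any() else '')
    f('green',(50,150,60),(80,255,255),.466,.37,.06);f('red',(0,180,100),(5,255,255),.455,.284,.07);f('pad',(5,140,120),(17,255,255),.592,.046,.15)
cv2.imwrite('pics/s6.png',cv2.resize(c['frame'],(800,600)))
```

```text
t 12.05 pos [0.4659 0.3684 0.2515] F [-1.3 -0.2 -0.4] w -0.0003 ydir -95.5 toolshift [ 0.     -0.0006  0.0015]
wrist green 578 [0.4658 0.3701 0.0813]
wrist red 1108 [0.4545 0.2888 0.093 ]
wrist pad 0 
scene green 45 [0.4715 0.3744 0.081 ]
scene red 81 [0.4597 0.2931 0.0919]
scene pad 27 [0.5874 0.0433 0.1711]
```

View pics/s6.png

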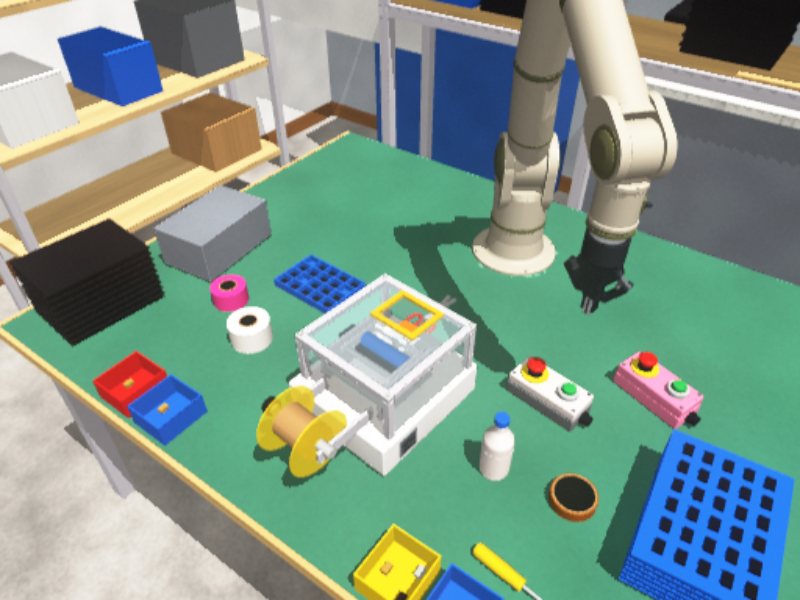

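The view shows the blue roller down at (383,350), the green button out again at (568,391), the emergency stop out at (537,368), and all the loose items where they were. The gripper is clear of everything, so I'm handing in.

```bash
python3 -c "
from rig import env
print(env.close_job())"
```

```text
the job is handed in; nothing more can be done
None
```

The job is handed in, with no result returned: the lever is closed (pad measured at 170 mm), no sign of touching the guard, the green button was pressed to its stop and sprang back, and the emergency stop and loose items were left alone.

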